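# Wind the dosing unit home and gauge its channel

## Task

Wind the crank of the small dosing unit clockwise (seen from above) until it meets its stop, a little over one full turn. Then take the gauge rod from its rest, slide it tip first into the sloping guide tube until its collar stops on the mouth of the tube, and draw it right out again. Finish still holding the rod in the gripper, steady and level for its tip to be read, all of it at least 15 cm above the worktop and touching nothing else; leave the other things on the bench where they are.

Things in the scene. Friction and masses are not known exactly. Their poses are not given: they have to be found in the camera images.
- dosing_unit: Fixed unit on a dark steel bed plate 130 x 150 x 12 mm; origin at the centre of its underside, z up. On its +y side a grey gear housing (88 x 72 mm, 94 mm high, centred at x -14, y +34 mm) carries the crank on top; on its -y side is the sloping guide tube, with a lower grey block, 62 mm high, at its lower end (x -58 to -10 mm).
- crank_hinge (a point): Point on the crank's vertical axis, 143 mm above the worktop, the height at which to grip the crank handle.
- crank_handle (a point): Point on the axis of the crank's upright round black handle at the height to grip (143 mm). The handle is 17 mm across, spans heights 119 to 161 mm and stands 36 mm from the crank's axis on an aluminium disc of 92 mm diameter, top 114 mm high. It spins freely on its pin, so it can be held and carried round with the gripper's heading kept.
- crank (a joint): Angle of the crank, rad: grows clockwise seen from above, starts between 0 and 0.8, hard stop at 7.3. Turning it takes about 2 N at the handle; it stays where it is left. At 0 the handle stands on the unit's -x side of the crank's axis.
- guide_tube: Steel tube fixed to the unit (mouth at x 45, y -38, z 115 mm in its frame), sloping up 35 degrees from level towards the unit's +x side. Origin at the centre of the mouth's rim; z points out along the tube's axis, y is level. The mouth is a funnel, 20 mm wide inside and 29 mm outside at the rim, narrowing over 12 mm to the 12 mm bore; tube 20 mm outside, 89 mm long.
- rod_rest: Fixed rest for the rod: a steel foot, 140 x 44 x 10 mm, with two forked posts 8 mm thick, at x +42 mm (under the blade) and x -72 mm (under the handle's end), fork tips up to 58 mm high. Origin on the worktop under the rod's collar face; x runs along the rod towards its tip.
- gauge_rod: Loose rod, 146 mm, 50 to 100 g, level in the rest, axis 50 mm above the worktop. x runs along it to the tip; origin on the axis at the collar's stop face (towards the tip). Ahead: round steel blade, 8 mm thick, 66 mm long, last 6 mm tapered, dark rings. Behind: round collar, 26 mm across, 6 mm thick, then a square handle, 16 x 16 mm, from x -6 to -80 mm, its flats level and upright in the rest.
- rod_tip (a point): The tip's end, 66 mm ahead of the rod's origin.
- rod_grip (a point): Where to grip the handle (across its 16 mm width), 38 mm behind the rod's origin on its axis; free on both sides while it lies in the rest.
- disperser: Obstacle, fixed: tall mixing stand between unit and rest, origin on the worktop under it. Its white base plate begins 150 mm nearer the robot than the origin and is 220 mm wide; a platform on it is 130 mm high; the upright shaft and the motor head (from 370 mm up) overhang the platform, the head to within 130 mm of the origin towards the robot. Carry things round its front, near the robot.
- stirrer: Obstacle, fixed: stirring stand on a blue H-shaped foot beyond the rest, origin on the worktop under it; its hanging shaft (from 160 mm up) and motor (from 340 mm up) reach to 170 mm nearer the robot than the origin, from 30 mm right (-y) to 150 mm left (+y) of it. Stay on the robot's side of it.
- bottle_white: Bystander: white bottle with a blue cap, 56 mm across, 112 mm high; origin under its centre.
- jar_2: Bystander: small jar with a grey lid, 49 mm across, 40 mm high; origin under its centre.
- timer: Bystander: flat white timer, 56 x 66 x 16 mm; origin under its centre.
- weight_200: Bystander: small weight with a knob, 28 mm across, 48 mm high; origin under its centre.
- stopper_0: Bystander: black tapered stopper, 34 mm across, 28 mm high; origin under its centre.
- beaker_small: Bystander: small glass beaker, 61 mm across, 73 mm high; origin under its centre.

How it is judged:
By the outcome, as a careful person would: the job done as asked, in the order asked, and still so for the second after the job is handed in, while the arm keeps its last pose, push and grip.
It also fails if it takes over 72 s, if anything falls off the work surface, if the arm or the gripper's body presses on something with over 40 N, if the wrist force passes 120 N, or if a joint passes its speed limit or range.

## Robot

A 6-joint arm with a two-finger parallel gripper is mounted at the origin on a cart in front of the work surface, level with it; the furniture and walls round the work are solid. World frame = base frame: x ahead of the robot, y to its left, z up, the work surface at z = 0. Lengths are in mm, angles in rad, forces in N, time in s.
With the tool pointing down it reaches from about 400 to 925 mm from the base axis. Payload 12.5 kg.
Tool frame: the origin (TCP) lies at the very end of the fingers, on their centre line; the grasp point (between the pads) lies grip_depth behind it (grip_depth is the distance from the TCP to the grasp point, in mm); z points along the fingers, y is the line along which they close (so a half turn about z gives the same grasp; the last joint's range is limited). The gripper opens to 95 mm and grips with 3 to 60 N. Pads are 20 mm wide; open, the fingers measure 119 mm over their backs; the gripper's body (75 mm by 180 mm) begins 59 mm behind the grasp point.
Start: joints at [1.06, 0.491, 1.559, -0, 1.092, -0.106], TCP at [246.132, 574.513, 214.661] pointing down, gripper open.
Joint ranges: [-3.1, 3.1], [-0.84, 2.19], [0.05, 2.79], [-1.13, 4.28], [0.06, 2.93], [-2.69, 2.69]. Speed limits (rad/s): [2.22, 2.22, 2.79, 3.14, 3.14, 3.14].

## Interface

Orientations are given as [roll, pitch, yaw] about the fixed x, y, z axes, in that order (R = Rz(yaw) Ry(pitch) Rx(roll)).
In Python, from cell import state, read_camera, job_done, grip_depth gives the robot as it stands.
- The arm moves only by the tool drive_tool, never from a script. Its argument "targets" is a list of rows, each an object with "jaw": the opening, from 0 (shut) to 1 (fully open); "travel": the shift along the tool's x, y, z in m, a list of three; "twist": the turn about the tool's z in rad. In form: [{"jaw": jaw, "travel": [tx, ty, tz], "twist": twist}, ...]. A call has 1 to 8 rows; each row is the pose to reach, as a shift and turn from the pose commanded when the call began, along the tool's axes at that moment; what a row does not reach only later rows make up. A row lasts 1/12 s, in which the tool goes at most 41.7 mm and 7.16 degrees, less where a joint would pass 70% of its speed; a pose out of reach is approached as far as the arm can. A call with a gripper value outside its range is refused whole. The fingers move at their own pace and stop on an object; the grip force is fixed at half the most. Time passes only in rows, so rows that repeat a pose let the fingers close. It gives the time, the measured TCP pose, the force, the opening and the grip force at its end, in the units of the state.
- state(): the state, without advancing time (a new reading comes with each control period).
- read_camera(name): name is "side" or "top"; returns a dict with "frame" (480x640x3 uint8, red, green, blue), "fx", "fy", "cx", "cy" (pixels), "k1" (the pictures are not rectified: a ray, as slopes to the right and down, at radius r is drawn at 1 + k1 r^2 times it, then the intrinsics apply), "R" (3x3) and "t" (3): a world point X has camera coordinates R X + t. Camera axes: x right, y down, z forward; pixel columns grow to the right and rows downward; lengths in mm; the calibration is good to about 2 mm. A picture is of the moment at which its call begins. There is no depth.
- job_done(): hands the job in; it is judged then, once.
The state is a dict: "t": time; "joints": joint angles; "qvel": joint speeds; "tau": joint torques, N m; "eef_pos": TCP position; "tcp_rot": TCP orientation; "ft_force": force on the tool from outside, world axes, zero at the start; "moment": the same for the moment, N m; "opening": opening from 0.0 (shut) to 1.0 (fully open); "grip_force": force on a finger pad.
Only numpy, scipy, OpenCV 4.12 (cv2) and the standard library are available. Lean on these libraries where they do the work, as an engineer would, in place of code of your own. Each camera call takes 0.05 s, during which the arm holds its last target. There are 200 camera calls.

## Working session

There is one attempt and no reset: what is moved stays moved. The work goes in short steps, Python scripts to look and compute and a tool call to move; the robot and the scene stay as the last step left them, time stands still between calls to the robot, and variables do not carry over. Pictures are saved under pics/ and viewed, at most 10 in all, crops included, and the job is handed in when it is done.

Besides the shell and the picture viewer there is one more tool, called after "Call:" in YAML: its name, and indented under it one key for each argument. drive_tool: Moves the arm, as the interface text tells. Its arguments: {"type":"object","properties":{"targets":{"type":"array"}},"required":["targets"]}

```bash
mkdir -p pics; ls
python3 - <<'E'
from cell import *
import cv2
print(state(), grip_depth)
for n in("side","top"):
    c=read_camera(n); cv2.imwrite(f"pics/{n}0.png",c["frame"][:,:,::-1]); print({k:c[k] for k in c if k!="frame"})
E
```

```text
pics
{'t': 0.0, 'joints': array([ 1.06038433e+00,  4.91564280e-01,  1.55946690e+00, -1.49412178e-05,
        1.09167460e+00, -1.05607328e-01]), 'qvel': array([-0.00026923,  0.00028395, -0.00044428, -0.00027841,  0.00027516,
       -0.00164528]), 'tau': array([ 2.64660885e-03, -6.12662816e+01, -2.58183807e+01,  6.93054381e-02,
        4.82895377e-02, -2.33588225e-04]), 'eef_pos': array([246.01524053, 574.27682544, 214.05280103]), 'tcp_rot': array([-3.14048433e+00, -1.04158680e-04,  2.73679482e+00]), 'ft_force': array([-0.59294396,  0.25517458,  0.06928435]), 'moment': array([-0.03778357,  0.07356518, -0.01469959]), 'grip_force': 0.0, 'opening': 0.9972643834461626} 18.8
{'fx': 483.82926181387745, 'fy': 483.82926181387745, 'cx': 312.3448685897881, 'cy': 243.67526199321316, 'k1': -0.06836607393094961, 'R': array([[ 0.9463146 , -0.32323928, -0.00224596],
       [-0.11648524, -0.33452414, -0.9351603 ],
       [ 0.30152921,  0.88521747, -0.35421769]]), 't': array([-508.31694056,  212.43775381, 1031.42854685])}
{'fx': 499.50929064510683, 'fy': 499.50929064510683, 'cx': 322.0188813264079, 'cy': 244.8170233889002, 'k1': -0.12947019703878193, 'R': array([[ 0.04569841, -0.99894397,  0.00475463],
       [-0.97721371, -0.04569092, -0.20728172],
       [ 0.20728007,  0.00482616, -0.97826974]]), 't': array([  87.59823852,  598.48727225, 1486.44053377])}
```

View pics/side0.png

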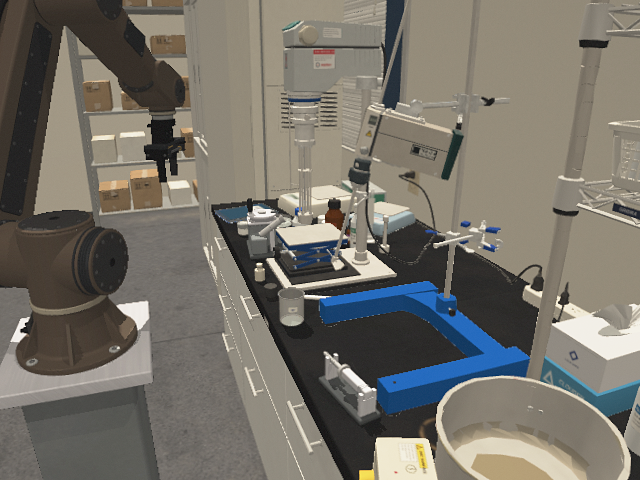

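View pics/top0.png

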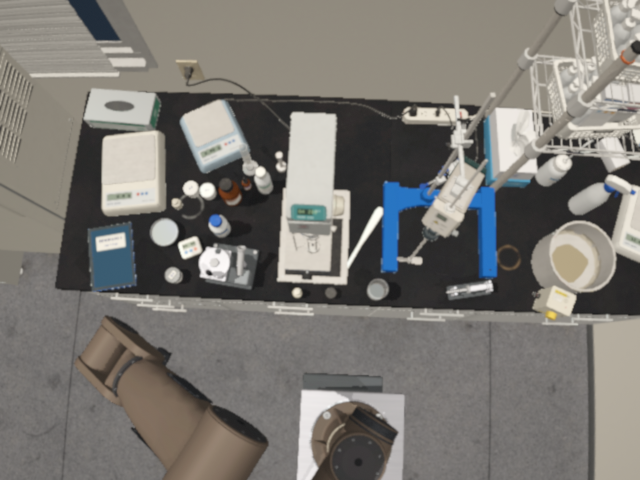

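The side view shows the rod rest at about (350,385) and the dosing unit at about (265,230). In the top view the unit is at about (228,265), with the crank disc at (214,262), and the rest is at (470,290). Next I'll enlarge these areas.

Run:
```python
import cv2,numpy as np
s=cv2.imread("pics/side0.png");t=cv2.imread("pics/top0.png")
def crop(im,x,y,w,h,k):
    o=cv2.resize(im[y:y+h,x:x+w],None,fx=k,fy=k,interpolation=cv2.INTER_CUBIC)
    for i in range(0,w,10): cv2.putText(o,str(x+i),(i*k,8),0,.3,(0,255,255),1); cv2.line(o,(i*k,10),(i*k,14),(0,255,255),1)
    for j in range(10,h,10): cv2.putText(o,str(y+j),(0,j*k+3),0,.3,(0,255,255),1)
    return o
a=crop(t,190,235,80,60,5);b=crop(t,435,265,80,60,5)
c=crop(s,230,195,80,60,5);d=crop(s,310,345,80,75,4); d=cv2.copyMakeBorder(d,0,0,0,80,0)
cv2.imwrite("pics/m0.png",np.vstack([np.hstack([a,b]),np.hstack([c,d])]))
```

```text
(no output)
```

View pics/m0.png

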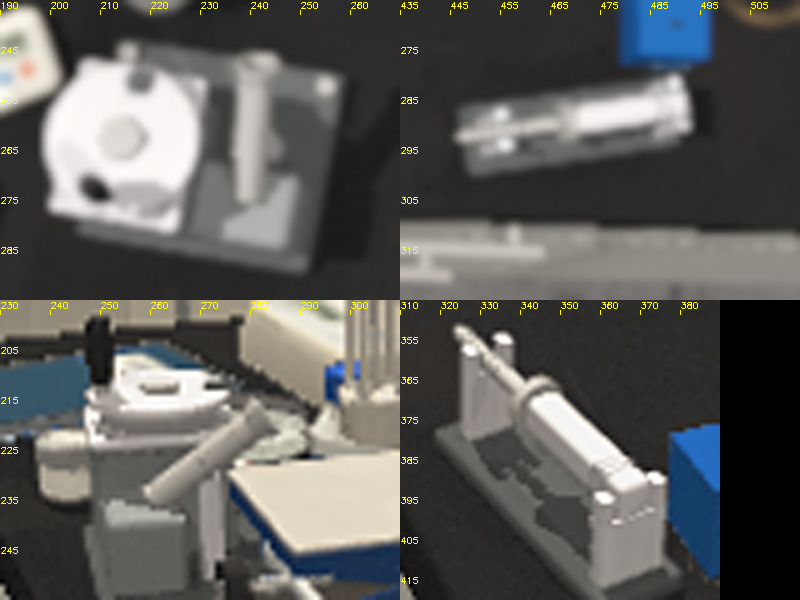

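The crops show:
- **Crank hub:** top (214.8,262.6), side (262,212).
- **Black crank handle:** top (209,272.4), side (250,199–211).
- **Tube mouth:** top (241.4,248), side (281.6,217.6).
- **Rod tip:** top (446.4,292.2), side (324.5,352).
- **Rod handle end:** top (493,286.6), side (368,389.5).

```bash
cat > h.py <<'E'
import numpy as np, cv2
from scipy.optimize import least_squares
from cell import *
def cams(): return {n:{k:v for k,v in read_camera(n).items()} for n in("side","top")}
def proj(c,X):
    X=np.atleast_2d(X).astype(float); D=np.array([c["k1"],0,0,0,0.])
    K=np.array([[c["fx"],0,c["cx"]],[0,c["fy"],c["cy"]],[0,0,1]])
    return cv2.projectPoints(X,cv2.Rodrigues(c["R"])[0],np.array(c["t"]),K,D)[0][:,0]
def tri(C,s,t):
    f=lambda X:np.r_[proj(C["side"],X)[0]-s,proj(C["top"],X)[0]-t]
    r=least_squares(f,[600,0,60]); return r.x,np.abs(r.fun).max()
def T(p,L):  # planar pose (x,y,yaw) applied to local points
    c,s=np.cos(p[2]),np.sin(p[2]); L=np.atleast_2d(L)
    return np.c_[p[0]+c*L[:,0]-s*L[:,1],p[1]+s*L[:,0]+c*L[:,1],L[:,2]]
def fit(C,obs,p0): # obs: (cam,local,pixel)
    f=lambda p:np.concatenate([proj(C[n],T(p,l))[0]-u for n,l,u in obs])
    r=least_squares(f,p0,loss="soft_l1"); return r.x,r.fun.reshape(-1,2)
E
python3 - <<'E'
from h import *
np.set_printoptions(precision=2,suppress=True)
C=cams()
for n,s,t in [("hub",(262,212),(214.8,262.6)),("handlemid",(250,205),(209,272.4)),("mouth",(281.6,217.6),(241.4,248)),("tubelow",(261,233),(239.4,275)),("tip",(324.5,352),(446.4,292.2)),("collar",(344.5,368.7),(468,290.2)),("hend",(368,389.5),(493,286.6))]:
    print(n,*tri(C,s,t))
for n in C: print(n,-C[n]["R"].T@C[n]["t"])
low=np.array([45,-38,115])-89*np.array([np.cos(.611),0,np.sin(.611)])
p,r=fit(C,[("top",(65,75,12),(213.6,243.4)),("top",(65,-75,12),(258,250)),("top",(-65,-75,12),(251,289.4)),("top",(-65,75,12),(205.6,281.4)),
 ("top",(45,-38,115),(241.4,248)),("side",(45,-38,115),(281.6,217.6)),("top",low,(239.4,275)),("side",low,(261,233))],[560,300,0])
print(p,r); 
p,r=fit(C,[("top",(66,0,50),(446.4,292.2)),("side",(66,0,50),(324.5,352)),("top",(-80,0,50),(493,286.6)),("side",(-80,0,50),(368,389.5))],[500,-250,1.6])
print(p,r)
E
```

```text
hub [514.97 431.98 115.29] 0.5349220364096823
handlemid [480.38 441.39 139.23] 0.26726897090776447
mouth [560.8  355.94 115.19] 0.27116328700691383
tubelow [490.73 362.3   70.48] 1.4815846005923845
tip [ 466.25 -276.99   49.59] 0.5097362586275835
collar [ 477.8  -345.06   54.47] 1.5321508514889501
hend [ 488.51 -421.61   62.68] 0.7377665670862257
side [  194.77 -1006.28   562.87]
top [ 272.74  107.68 1577.78]
[522.   399.02 -12.68] [[-0.39 -0.71]
 [ 0.72  0.02]
 [ 0.18  0.51]
 [-0.56  0.79]
 [-0.08 -0.24]
 [ 0.75 -0.06]
 [-0.05 -0.93]
 [-1.8   2.06]]
[ 476.97 -341.89    1.73] [[ 0.11 -0.51]
 [-0.38 -0.17]
 [-1.36 -0.71]
 [-0.08  5.92]]
```

Call:
drive_tool:
  targets:
    - {"jaw":0.6,"travel":[-0.035,-0.004,0],"twist":-0.04}
    - {"jaw":0.6,"travel":[-0.07,-0.008,0],"twist":-0.08}
    - {"jaw":0.6,"travel":[-0.105,-0.012,0],"twist":-0.12}
    - {"jaw":0.6,"travel":[-0.14,-0.016,0],"twist":-0.16}
    - {"jaw":0.6,"travel":[-0.175,-0.02,0],"twist":-0.2}
    - {"jaw":0.6,"travel":[-0.21,-0.024,0],"twist":-0.24}
    - {"jaw":0.6,"travel":[-0.245,-0.028,0],"twist":-0.28}
    - {"jaw":0.6,"travel":[-0.267,-0.03,0],"twist":-0.29}

```text
t: 0.87
eef_pos: [482.3, 439.8, 214.4]
tcp_rot: [-3.141, 0.0, 3.028]
ft_force: [-0.9, 0.5, -0.1]
opening: 0.607
grip_force: 0.0
```

Call:
drive_tool:
  targets:
    - {"jaw":0.6,"travel":[0,0,0],"twist":0}
    - {"jaw":0.6,"travel":[0,0,0],"twist":0}

```text
t: 1.03
eef_pos: [480.4, 441.0, 214.2]
tcp_rot: [-3.141, -0.001, 3.024]
ft_force: [-0.4, 0.4, -0.1]
opening: 0.6
grip_force: 0.0
```

```bash
cat >> h.py <<'E'
def crop(im,x,y,w,h,k):
    o=cv2.resize(np.ascontiguousarray(im[y:y+h,x:x+w,::-1]),None,fx=k,fy=k,interpolation=cv2.INTER_CUBIC)
    for i in range(0,w,10): cv2.putText(o,str(x+i),(i*k,8),0,.3,(0,255,255),1); cv2.line(o,(i*k,10),(i*k,14),(0,255,255),1)
    for j in range(10,h,10): cv2.putText(o,str(y+j),(0,j*k+3),0,.3,(0,255,255),1)
    return o
E
python3 - <<'E'
from h import *
C=cams()
cv2.imwrite("pics/m1.png",np.hstack([crop(C["side"]["frame"],220,160,80,90,5),crop(C["top"]["frame"],180,225,80,90,5)]))
print(proj(C["side"],[[480.4,441,214],[479.5,441.5,161],[479.5,441.5,119]]))
E
```

```text
[[248.64573629 181.7780749 ]
 [249.12482887 198.35646465]
 [249.75168197 211.22997037]]
```

View pics/m1.png

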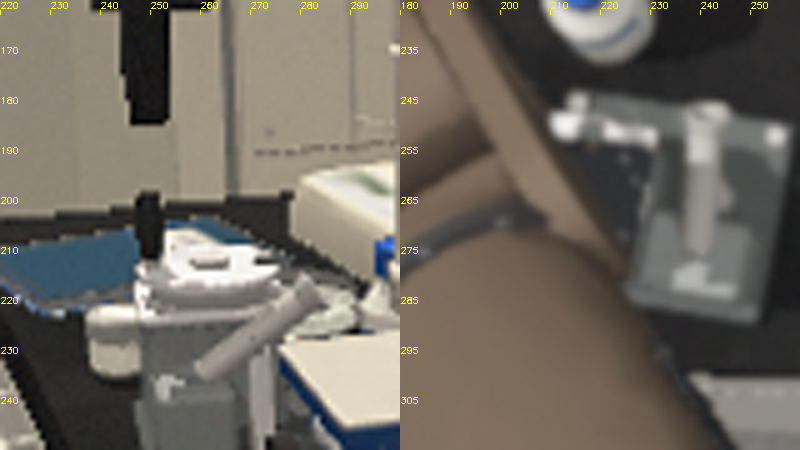

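The side view shows the fingers at about column 249, directly over the handle at 249.5. The arm hides the handle from the top camera. I'll descend and grip.

Call:
drive_tool:
  targets:
    - {"jaw":0.6,"travel":[0,0,0.03],"twist":0}
    - {"jaw":0.6,"travel":[0,0,0.06],"twist":0}
    - {"jaw":0.6,"travel":[0,0,0.08],"twist":0}
    - {"jaw":0.6,"travel":[0,0,0.089],"twist":0}
    - {"jaw":0.6,"travel":[0,0,0.089],"twist":0}
    - {"jaw":0.4,"travel":[0,0,0.089],"twist":0}
    - {"jaw":0.2,"travel":[0,0,0.089],"twist":0}
    - {"jaw":0.0,"travel":[0,0,0.089],"twist":0}

```text
t: 1.8
eef_pos: [480.0, 442.3, 127.2]
tcp_rot: [3.14, 0.002, 3.027]
ft_force: [-0.1, 0.3, 0.1]
opening: 0.441
grip_force: 0.0
```

Call:
drive_tool:
  targets:
    - {"jaw":0,"travel":[0,0,0],"twist":0}
    - {"jaw":0,"travel":[0,0,0],"twist":0}
    - {"jaw":0,"travel":[0,0,0],"twist":0}
    - {"jaw":0,"travel":[0,0,0],"twist":0}
    - {"jaw":0,"travel":[0,0,0],"twist":0}
    - {"jaw":0,"travel":[0,0,0],"twist":0}

```text
t: 2.3
eef_pos: [480.0, 442.1, 126.1]
tcp_rot: [3.141, 0.001, 3.027]
ft_force: [0.6, 1.6, 3.4]
opening: 0.171
grip_force: 30.0
```

Run:
```python
import numpy as np
for a in (.15,2.55,4.95):
    for k in range(1,9):
        b=a+.3*k; print([round(.036*(np.cos(b)-np.cos(a)),4),round(.036*(np.sin(b)-np.sin(a)),4)],end=' ')
    print()
```

```text
[np.float64(-0.0032), np.float64(0.0103)] [np.float64(-0.0093), np.float64(0.0192)] [np.float64(-0.0177), np.float64(0.0258)] [np.float64(-0.0277), np.float64(0.0297)] [np.float64(-0.0384), np.float64(0.0305)] [np.float64(-0.0489), np.float64(0.0281)] [np.float64(-0.0582), np.float64(0.0226)] [np.float64(-0.0655), np.float64(0.0147)] 
[np.float64(-0.0046), np.float64(-0.0097)] [np.float64(-0.0061), np.float64(-0.0204)] [np.float64(-0.0044), np.float64(-0.031)] [np.float64(0.0003), np.float64(-0.0407)] [np.float64(0.0077), np.float64(-0.0485)] [np.float64(0.0171), np.float64(-0.0537)] [np.float64(0.0276), np.float64(-0.056)] [np.float64(0.0384), np.float64(-0.0551)] 
[np.float64(0.01), np.float64(0.0041)] [np.float64(0.0183), np.float64(0.0109)] [np.float64(0.0242), np.float64(0.0199)] [np.float64(0.0272), np.float64(0.0302)] [np.float64(0.027), np.float64(0.041)] [np.float64(0.0237), np.float64(0.0512)] [np.float64(0.0175), np.float64(0.06)] [np.float64(0.0089), np.float64(0.0665)]
```

Do the first four rows (to θ = 1.35) and check the forces.

Call:
drive_tool:
  targets:
    - {"jaw":0,"travel":[-0.003,0.01,0],"twist":0}
    - {"jaw":0,"travel":[-0.009,0.019,0],"twist":0}
    - {"jaw":0,"travel":[-0.018,0.026,0],"twist":0}
    - {"jaw":0,"travel":[-0.028,0.03,0],"twist":0}
    - {"jaw":0,"travel":[-0.028,0.03,0],"twist":0}

```text
t: 2.72
eef_pos: [511.6, 472.0, 126.2]
tcp_rot: [3.135, 0.001, 3.027]
ft_force: [-0.6, 19.8, 1.0]
opening: 0.175
grip_force: 30.0
```

Run:
```python
import numpy as np
p=np.array([8,31.9])
for g in ([1.6,1.85,2.1,2.4,2.7,3.0,3.3,3.6],[3.9,4.2,4.5,4.8,5.1,5.4],[5.7,6,6.3,6.6,6.9,7.1,7.25,7.4]):
    q=[36*np.array([np.cos(b),np.sin(b)]) for b in g]
    print([(np.round(v-p,1)).tolist() for v in q]); p=q[-1]
```

```text
[[-9.1, 4.1], [-17.9, 2.7], [-26.2, -0.8], [-34.5, -7.6], [-40.5, -16.5], [-43.6, -26.8], [-43.5, -37.6], [-40.3, -47.8]]
[[6.1, -8.8], [14.6, -15.4], [24.7, -19.3], [35.4, -19.9], [45.9, -17.4], [55.1, -11.9]]
[[7.2, 8.0], [11.7, 17.8], [13.1, 28.4], [11.4, 39.0], [6.5, 48.6], [1.8, 54.1], [-2.4, 57.5], [-7.1, 60.2]]
```

Call:
drive_tool:
  targets:
    - {"jaw":0,"travel":[-0.009,0.004,0],"twist":0}
    - {"jaw":0,"travel":[-0.018,0.003,0],"twist":0}
    - {"jaw":0,"travel":[-0.026,-0.001,0],"twist":0}
    - {"jaw":0,"travel":[-0.0345,-0.0075,0],"twist":0}
    - {"jaw":0,"travel":[-0.0405,-0.0165,0],"twist":0}
    - {"jaw":0,"travel":[-0.0435,-0.027,0],"twist":0}
    - {"jaw":0,"travel":[-0.0435,-0.0375,0],"twist":0}
    - {"jaw":0,"travel":[-0.0403,-0.048,0],"twist":0}

```text
t: 3.38
eef_pos: [545.5, 416.0, 126.0]
tcp_rot: [3.14, -0.001, 3.026]
ft_force: [-8.0, 10.2, 5.3]
opening: 0.17
grip_force: 30.0
```

Call:
drive_tool:
  targets:
    - {"jaw":0,"travel":[0,0,0],"twist":0}
    - {"jaw":0,"travel":[0,0,0],"twist":0}

```text
t: 3.55
eef_pos: [544.8, 415.4, 126.0]
tcp_rot: [-3.141, -0.001, 3.026]
ft_force: [-4.0, 1.4, 5.8]
opening: 0.174
grip_force: 30.0
```

Call:
drive_tool:
  targets:
    - {"jaw":0,"travel":[0.006,-0.009,0],"twist":0}
    - {"jaw":0,"travel":[0.0145,-0.0155,0],"twist":0}
    - {"jaw":0,"travel":[0.0245,-0.0195,0],"twist":0}
    - {"jaw":0,"travel":[0.0355,-0.02,0],"twist":0}
    - {"jaw":0,"travel":[0.046,-0.0175,0],"twist":0}
    - {"jaw":0,"travel":[0.055,-0.012,0],"twist":0}
    - {"jaw":0,"travel":[0.055,-0.012,0],"twist":0}

```text
t: 4.13
eef_pos: [489.5, 411.6, 126.1]
tcp_rot: [3.139, 0.002, 3.027]
ft_force: [3.6, 4.2, 1.3]
opening: 0.171
grip_force: 30.0
```

Call:
drive_tool:
  targets:
    - {"jaw":0,"travel":[0.007,0.008,0],"twist":0}
    - {"jaw":0,"travel":[0.0115,0.018,0],"twist":0}
    - {"jaw":0,"travel":[0.013,0.0285,0],"twist":0}
    - {"jaw":0,"travel":[0.0115,0.039,0],"twist":0}
    - {"jaw":0,"travel":[0.0065,0.0485,0],"twist":0}
    - {"jaw":0,"travel":[0.002,0.054,0],"twist":0}
    - {"jaw":0,"travel":[0.002,0.054,0],"twist":0}

```text
t: 4.72
eef_pos: [494.2, 465.6, 126.1]
tcp_rot: [3.14, 0.001, 3.027]
ft_force: [0.8, 3.6, 5.5]
opening: 0.172
grip_force: 30.0
```

Call:
drive_tool:
  targets:
    - {"jaw":0,"travel":[-0.004,0.0035,0],"twist":0}
    - {"jaw":0,"travel":[-0.0065,0.005,0],"twist":0}
    - {"jaw":0,"travel":[-0.009,0.006,0],"twist":0}
    - {"jaw":0,"travel":[-0.009,0.006,0],"twist":0}
    - {"jaw":0,"travel":[-0.009,0.006,0],"twist":0}

```text
t: 5.13
eef_pos: [500.7, 469.3, 126.0]
tcp_rot: [-3.14, -0.005, 3.027]
ft_force: [-13.7, -1.1, 12.1]
opening: 0.168
grip_force: 30.0
```

Call:
drive_tool:
  targets:
    - {"jaw":0,"travel":[-0.003,0.001,0],"twist":0}
    - {"jaw":0,"travel":[-0.004,0.002,0],"twist":0}
    - {"jaw":0,"travel":[-0.004,0.002,0],"twist":0}
    - {"jaw":0,"travel":[-0.004,0.002,0],"twist":0}

```text
t: 5.47
eef_pos: [501.7, 469.4, 125.7]
tcp_rot: [-3.134, -0.011, 3.028]
ft_force: [-30.0, -9.1, 21.0]
opening: 0.171
grip_force: 30.0
```

Call:
drive_tool:
  targets:
    - {"jaw":0,"travel":[0.005,-0.003,0],"twist":0}
    - {"jaw":0,"travel":[0.006,-0.003,0],"twist":0}
    - {"jaw":0.3,"travel":[0.006,-0.003,0],"twist":0}
    - {"jaw":0.5,"travel":[0.006,-0.003,0],"twist":0}
    - {"jaw":0.5,"travel":[0.006,-0.003,0],"twist":0}
    - {"jaw":0.5,"travel":[0.006,-0.003,0],"twist":0}

```text
t: 5.97
eef_pos: [501.3, 468.3, 125.2]
tcp_rot: [-3.141, -0.0, 3.027]
ft_force: [0.5, -0.9, -0.7]
opening: 0.396
grip_force: 0.0
```

Call:
drive_tool:
  targets:
    - {"jaw":0.5,"travel":[0,0,-0.02],"twist":0}
    - {"jaw":0.5,"travel":[0,0,-0.06],"twist":0}
    - {"jaw":0.5,"travel":[0,0,-0.1],"twist":0}
    - {"jaw":0.5,"travel":[0,0,-0.1],"twist":0}

```text
t: 6.3
eef_pos: [503.3, 469.9, 233.5]
tcp_rot: [3.134, 0.008, 3.027]
ft_force: [0.1, 0.4, 1.5]
opening: 0.498
grip_force: 0.0
```

Call:
drive_tool:
  targets:
    - {"jaw":0.5,"travel":[0.005,-0.035,0],"twist":0}
    - {"jaw":0.5,"travel":[0.01,-0.07,0],"twist":0}
    - {"jaw":0.5,"travel":[0.015,-0.105,0],"twist":0}
    - {"jaw":0.5,"travel":[0.02,-0.14,0],"twist":0}
    - {"jaw":0.5,"travel":[0.025,-0.175,0],"twist":0}
    - {"jaw":0.5,"travel":[0.03,-0.21,0],"twist":0}
    - {"jaw":0.5,"travel":[0.035,-0.245,0],"twist":0}
    - {"jaw":0.5,"travel":[0.04,-0.273,0],"twist":0}

```text
t: 6.97
eef_pos: [429.4, 199.9, 225.5]
tcp_rot: [-3.141, -0.0, 3.026]
ft_force: [0.5, 0.6, 0.5]
opening: 0.498
grip_force: 0.0
```

Call:
drive_tool:
  targets:
    - {"jaw":0.5,"travel":[-0.004,-0.031,0],"twist":0.08}
    - {"jaw":0.5,"travel":[-0.007,-0.062,0],"twist":0.16}
    - {"jaw":0.5,"travel":[-0.011,-0.093,0],"twist":0.24}
    - {"jaw":0.5,"travel":[-0.014,-0.124,0],"twist":0.32}
    - {"jaw":0.5,"travel":[-0.018,-0.155,0],"twist":0.4}
    - {"jaw":0.5,"travel":[-0.021,-0.186,0],"twist":0.48}
    - {"jaw":0.5,"travel":[-0.025,-0.217,0],"twist":0.56}
    - {"jaw":0.5,"travel":[-0.028,-0.248,0],"twist":0.65}

```text
t: 7.63
eef_pos: [429.5, -49.4, 225.6]
tcp_rot: [3.141, 0.0, 2.373]
ft_force: [0.7, 0.1, 0.1]
opening: 0.497
grip_force: 0.0
```

Call:
drive_tool:
  targets:
    - {"jaw":0.5,"travel":[-0.033,-0.025,0],"twist":0.08}
    - {"jaw":0.5,"travel":[-0.066,-0.05,0],"twist":0.16}
    - {"jaw":0.5,"travel":[-0.1,-0.075,0],"twist":0.24}
    - {"jaw":0.5,"travel":[-0.133,-0.1,0],"twist":0.32}
    - {"jaw":0.5,"travel":[-0.166,-0.125,0],"twist":0.4}
    - {"jaw":0.5,"travel":[-0.2,-0.151,0],"twist":0.48}
    - {"jaw":0.5,"travel":[-0.233,-0.176,0],"twist":0.56}
    - {"jaw":0.5,"travel":[-0.266,-0.201,0],"twist":0.65}

```text
t: 8.3
eef_pos: [482.1, -378.6, 225.3]
tcp_rot: [-3.142, -0.0, 1.722]
ft_force: [0.6, -0.2, -0.2]
opening: 0.499
grip_force: 0.0
```

Call:
drive_tool:
  targets:
    - {"jaw":0.5,"travel":[0,0,0],"twist":0}
    - {"jaw":0.5,"travel":[0,0,0.03],"twist":0}
    - {"jaw":0.5,"travel":[0,0,0.06],"twist":0}
    - {"jaw":0.5,"travel":[0,0,0.09],"twist":0}
    - {"jaw":0.5,"travel":[0,0,0.1],"twist":0}
    - {"jaw":0.5,"travel":[0,0,0.1],"twist":0}

```text
t: 8.8
eef_pos: [481.5, -375.5, 123.2]
tcp_rot: [-3.139, -0.004, 1.727]
ft_force: [0.9, -0.2, -0.2]
opening: 0.498
grip_force: 0.0
```

Run:
```python
from h import *
C=cams(); s=state(); print(s["eef_pos"],s["tcp_rot"])
cv2.imwrite("pics/m2.png",np.hstack([crop(C["side"]["frame"],300,320,100,120,4),crop(C["top"]["frame"],430,250,80,96,5)]))
p=[477,-342,1.73]
for n in C: print(n,proj(C[n],T(p,[[66,0,50],[0,0,50],[-80,0,50],[-38,0,58],[-6,8,58],[-6,-8,58],[-80,8,58],[-80,-8,58]])).round(1).tolist())
```

```text
[ 482.74696275 -376.56407858  126.54105092] [3.14105832e+00 5.49258955e-04 1.72700952e+00]
side [[324.3, 351.8], [342.5, 370.1], [367.8, 395.5], [354.2, 377.8], [340.5, 369.4], [348.2, 366.8], [363.9, 393.0], [372.0, 390.1]]
top [[446.5, 291.6], [467.1, 289.1], [491.7, 286.0], [479.6, 287.3], [470.1, 291.1], [469.3, 286.0], [493.0, 288.2], [492.1, 283.1]]
```

View pics/m2.png

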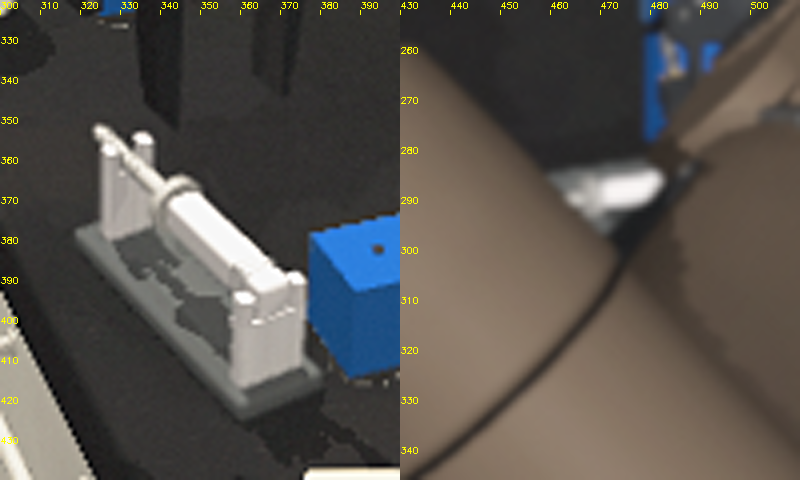

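The side view shows the fingers straddling the handle, with their midpoint at about (354,345). The rod projects to within 1–2 px of where it appears, so the pose is good. I'll descend and grip.

Call:
drive_tool:
  targets:
    - {"jaw":0.5,"travel":[-0.003,0,0.03],"twist":0}
    - {"jaw":0.5,"travel":[-0.003,0,0.06],"twist":0}
    - {"jaw":0.5,"travel":[-0.003,0,0.085],"twist":0}
    - {"jaw":0.5,"travel":[-0.003,0,0.094],"twist":0}
    - {"jaw":0.5,"travel":[-0.003,0,0.094],"twist":0}
    - {"jaw":0.3,"travel":[-0.003,0,0.094],"twist":0}
    - {"jaw":0.15,"travel":[-0.003,0,0.094],"twist":0}
    - {"jaw":0,"travel":[-0.003,0,0.094],"twist":0}

```text
t: 9.57
eef_pos: [483.5, -379.9, 33.5]
tcp_rot: [3.14, 0.002, 1.727]
ft_force: [-0.2, 0.6, -0.8]
opening: 0.338
grip_force: 0.0
```

Call:
drive_tool:
  targets:
    - {"jaw":0,"travel":[0,0,0],"twist":0}
    - {"jaw":0,"travel":[0,0,0],"twist":0}
    - {"jaw":0,"travel":[0,0,0],"twist":0}
    - {"jaw":0,"travel":[0,0,0],"twist":0}
    - {"jaw":0,"travel":[0,0,0],"twist":0}

```text
t: 9.98
eef_pos: [483.6, -379.5, 32.3]
tcp_rot: [3.14, 0.001, 1.727]
ft_force: [4.4, 2.1, 5.8]
opening: 0.168
grip_force: 29.8
```

Call:
drive_tool:
  targets:
    - {"jaw":0,"travel":[0,0,-0.02],"twist":0}
    - {"jaw":0,"travel":[0,0,-0.05],"twist":0}
    - {"jaw":0,"travel":[0,0,-0.085],"twist":0}
    - {"jaw":0,"travel":[0,0,-0.12],"twist":0}
    - {"jaw":0,"travel":[0,0,-0.155],"twist":0}
    - {"jaw":0,"travel":[0,0,-0.185],"twist":0}
    - {"jaw":0,"travel":[0,0,-0.2],"twist":0}
    - {"jaw":0,"travel":[0,0,-0.2],"twist":0}

```text
t: 10.65
eef_pos: [483.3, -380.0, 235.2]
tcp_rot: [3.139, 0.004, 1.727]
ft_force: [-0.2, -0.2, -0.7]
opening: 0.168
grip_force: 29.8
```

Call:
drive_tool:
  targets:
    - {"jaw":0,"travel":[0.02,0,0],"twist":-0.04}
    - {"jaw":0,"travel":[0.06,0,0],"twist":-0.1}
    - {"jaw":0,"travel":[0.1,0,0],"twist":-0.18}
    - {"jaw":0,"travel":[0.14,-0.001,0],"twist":-0.26}
    - {"jaw":0,"travel":[0.18,-0.001,0],"twist":-0.34}
    - {"jaw":0,"travel":[0.22,-0.001,0],"twist":-0.42}
    - {"jaw":0,"travel":[0.26,-0.001,0],"twist":-0.5}
    - {"jaw":0,"travel":[0.3,-0.001,0],"twist":-0.58}

```text
t: 11.32
eef_pos: [433.7, -81.3, 230.4]
tcp_rot: [-3.14, -0.002, 2.31]
ft_force: [2.2, 0.1, -0.7]
opening: 0.163
grip_force: 29.8
```

Run:
```python
from h import *
C=cams(); s=state(); print(s["eef_pos"],s["tcp_rot"],s["opening"],s["grip_force"])
def at(n,uv,z):
    f=lambda X:proj(C[n],[X[0],X[1],z])[0]-uv
    return least_squares(f,[600,100]).x.round(0)
print("base",at("top",(278,281),10),at("top",(347,283),10))
for z in(370,500): print("head front",z,at("top",(291,233),z),at("top",(331,234),z))
pts=proj(C["side"],[s["eef_pos"]])[0]; print(pts, proj(C["top"],[s["eef_pos"]])[0])
x,y=int(pts[0]),int(pts[1])
cv2.imwrite("pics/m3.png",np.hstack([crop(C["side"]["frame"],x-50,y-60,100,110,4),cv2.resize(crop(C["top"]["frame"],270,190,80,110,4),(320,440))]))
```

```text
[433.07801464 -78.79650873 230.54065676] [-3.14051548e+00 -3.10682857e-03  2.31389598e+00] 0.16776783272365484 29.83606070280075
base [482. 249.] [485.  31.]
head front 370 [555. 192.] [557.  93.]
head front 500 [525. 183.] [527.  94.]
[277.15343    230.63813381] [391.0115749  293.13102444]
```

View pics/m3.png

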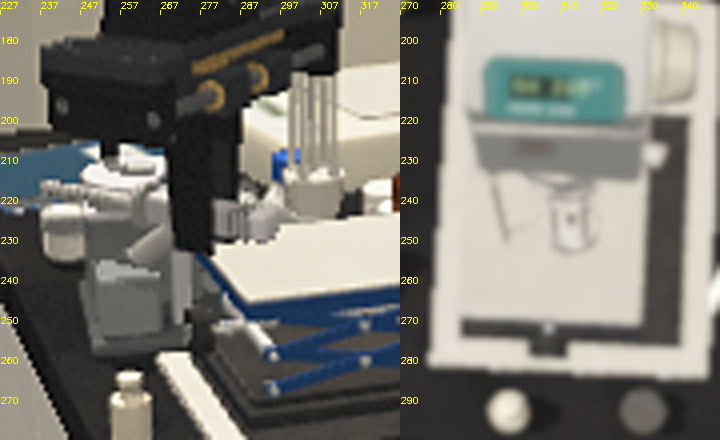

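The side view shows the rod held level, with its tip at about (238,217) and its collar at about (264,217). The top view shows the disperser head at columns 290–333. I'll carry the rod round the disperser's front.

Call:
drive_tool:
  targets:
    - {"jaw":0,"travel":[0.026,0.023,0],"twist":-0.05}
    - {"jaw":0,"travel":[0.052,0.046,0],"twist":-0.1}
    - {"jaw":0,"travel":[0.078,0.069,0],"twist":-0.15}
    - {"jaw":0,"travel":[0.104,0.092,0],"twist":-0.2}
    - {"jaw":0,"travel":[0.13,0.115,0],"twist":-0.25}
    - {"jaw":0,"travel":[0.156,0.138,0],"twist":-0.3}
    - {"jaw":0,"travel":[0.182,0.161,0],"twist":-0.35}
    - {"jaw":0,"travel":[0.209,0.185,0],"twist":-0.4}

```text
t: 12.08
eef_pos: [431.5, 197.1, 230.5]
tcp_rot: [-3.14, -0.001, 2.708]
ft_force: [1.1, -0.5, -1.0]
opening: 0.164
grip_force: 29.8
```

Call:
drive_tool:
  targets:
    - {"jaw":0,"travel":[0.004,0.03,0],"twist":-0.04}
    - {"jaw":0,"travel":[0.008,0.06,0],"twist":-0.08}
    - {"jaw":0,"travel":[0.012,0.09,0],"twist":-0.12}
    - {"jaw":0,"travel":[0.016,0.12,0],"twist":-0.16}
    - {"jaw":0,"travel":[0.02,0.15,0],"twist":-0.2}
    - {"jaw":0,"travel":[0.024,0.18,0],"twist":-0.24}
    - {"jaw":0,"travel":[0.028,0.21,0],"twist":-0.28}
    - {"jaw":0,"travel":[0.033,0.238,0],"twist":-0.32}

```text
t: 12.75
eef_pos: [502.9, 426.6, 229.7]
tcp_rot: [-3.14, -0.002, 3.028]
ft_force: [0.2, 0.0, -0.9]
opening: 0.168
grip_force: 29.8
```

Call:
drive_tool:
  targets:
    - {"jaw":0,"travel":[-0.02,0.001,0],"twist":0}
    - {"jaw":0,"travel":[-0.05,0.003,0],"twist":0}
    - {"jaw":0,"travel":[-0.08,0.005,0],"twist":0}
    - {"jaw":0,"travel":[-0.11,0.007,0],"twist":0}
    - {"jaw":0,"travel":[-0.14,0.009,0],"twist":0}
    - {"jaw":0,"travel":[-0.165,0.01,0],"twist":0}
    - {"jaw":0,"travel":[-0.17,0.01,0],"twist":0}
    - {"jaw":0,"travel":[-0.17,0.01,0],"twist":0}

```text
t: 13.42
eef_pos: [673.7, 414.7, 228.5]
tcp_rot: [-3.14, -0.003, 3.024]
ft_force: [-0.7, -0.2, -1.4]
opening: 0.164
grip_force: 29.8
```

Run:
```python
from h import *
C=cams(); s=state(); print(s["eef_pos"],s["tcp_rot"],s["joints"],s["ft_force"])
for n in C: print(n,proj(C[n],[s["eef_pos"]+[0,0,18.8]]))
cv2.imwrite("pics/m4.png",np.vstack([np.hstack([crop(C["side"]["frame"],230,150,100,75,4),crop(C["top"]["frame"],195,210,80,60,5)]),cv2.resize(np.hstack([C["side"]["frame"][:,:,::-1],C["top"]["frame"][:,:,::-1]]),(800,300))]))
```

```text
[671.84015854 415.82058869 230.13113025] [-3.14045764e+00 -1.85417608e-03  3.02616026e+00] [ 4.70690302e-01  7.38855831e-01  1.04361822e+00  8.18245444e-05
  1.36129112e+00 -9.84691792e-01] [ 0.27827337  0.53296154 -1.26727353]
side [[309.94773207 167.83323434]]
top [[215.98978351 198.72060672]]
```

View pics/m4.png

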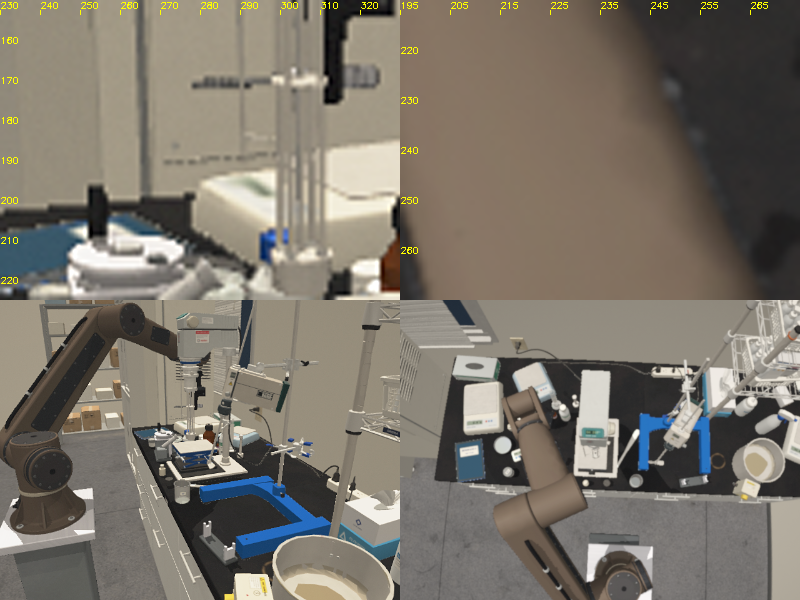

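The side crop shows the rod tip at about (275.5,170.5), the collar at about (295,169.5) and the handle end at about (322,168.5). There's still a gap of about 40 px in the top view between the forearm and the disperser head.

Run:
```python
from h import *
C=cams(); s=state(); e=s["eef_pos"]; print(e)
g=e+[0,0,18.8]; x=np.array([np.cos(3.027),np.sin(3.027),0])
for d in (104,38,32,-42): print(d,proj(C["side"],g+d*x))
f=C["side"]["frame"]; cv2.imwrite("pics/c.png",crop(f,260,155,80,30,10))
M=np.array([561.5,356.5,115]); a=np.array([.993*.819,-.114*.819,.574])
print(proj(C["side"],[M,M+a*30,M-89*a]), proj(C["top"],[M]))
# targets: tip at u=3,w=0 -> TCP
u=np.array([.993,-.114,0])
t=M+u*3; print("TCP above/at mouth",t+104*u-[0,0,18.8])
```

```text
[671.33933786 416.47099615 231.48128565]
104 [[276.83464319 168.95305963]]
38 [[297.81065257 167.94334192]]
32 [[299.70020522 167.85335756]]
-42 [[322.76339249 166.76798194]]
[[282.04415621 217.53168971]
 [289.87600131 211.60244018]
 [258.90532373 235.06559764]] [[241.17260032 248.03846769]]
TCP above/at mouth [667.751 344.302  96.2  ]
```

View pics/c.png

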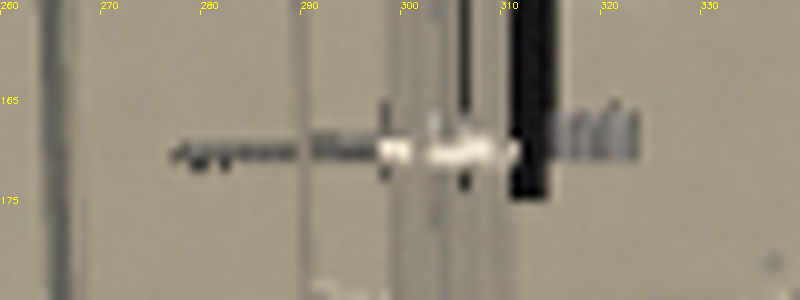

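Call:
drive_tool:
  targets:
    - {"jaw":0,"travel":[-0.001,-0.01,0],"twist":0}
    - {"jaw":0,"travel":[-0.001,-0.02,0],"twist":0}
    - {"jaw":0,"travel":[-0.002,-0.03,0],"twist":0}
    - {"jaw":0,"travel":[-0.003,-0.04,0],"twist":0}
    - {"jaw":0,"travel":[-0.003,-0.05,0],"twist":0}
    - {"jaw":0,"travel":[-0.004,-0.06,0],"twist":0}
    - {"jaw":0,"travel":[-0.005,-0.07,0],"twist":0}
    - {"jaw":0,"travel":[-0.005,-0.072,0],"twist":0}

```text
t: 14.28
eef_pos: [669.3, 342.1, 231.9]
tcp_rot: [-3.141, 0.0, 3.026]
ft_force: [0.2, -0.1, -0.6]
opening: 0.163
grip_force: 29.8
```

Call:
drive_tool:
  targets:
    - {"jaw":0,"travel":[0,0,0.02],"twist":0}
    - {"jaw":0,"travel":[0,0,0.04],"twist":0}
    - {"jaw":0,"travel":[0,0,0.06],"twist":0}
    - {"jaw":0,"travel":[0,0,0.08],"twist":0}
    - {"jaw":0,"travel":[0,0,0.1],"twist":0}
    - {"jaw":0,"travel":[0,0,0.1],"twist":0}
    - {"jaw":0,"travel":[0,0,0.1],"twist":0}

```text
t: 14.87
eef_pos: [668.8, 344.1, 131.1]
tcp_rot: [-3.141, -0.001, 3.027]
ft_force: [-0.2, 0.5, -0.8]
opening: 0.166
grip_force: 29.8
```

Run:
```python
from h import *
C=cams(); s=state(); e=s["eef_pos"]; print(e,s["tcp_rot"],s["ft_force"],s["tau"].round(1))
g=e+[0,0,18.8]; x=np.array([np.cos(3.027),np.sin(3.027),0])
for n in C:print(n,proj(C[n],[g+104*x,g-42*x]).round(1).tolist())
cv2.imwrite("pics/m5.png",np.vstack([crop(C["side"]["frame"],250,185,100,35,8),cv2.resize(crop(C["top"]["frame"],210,190,100,70,5),(343,240)).repeat(1,0) if 0 else cv2.copyMakeBorder(cv2.resize(crop(C["top"]["frame"],210,200,100,70,4),(400,280)),0,0,0,400,0)]))
```

```text
[669.64599022 344.41432763 133.1582388 ] [3.14056479e+00 1.66346041e-03 3.02677274e+00] [ 0.42932463 -1.09136938 -0.71429818] [ -0.  -76.  -25.6   0.    0.1  -0. ]
side [[283.3, 205.7], [330.1, 202.8]]
top [[239.4, 243.9], [248.9, 196.7]]
```

View pics/m5.png

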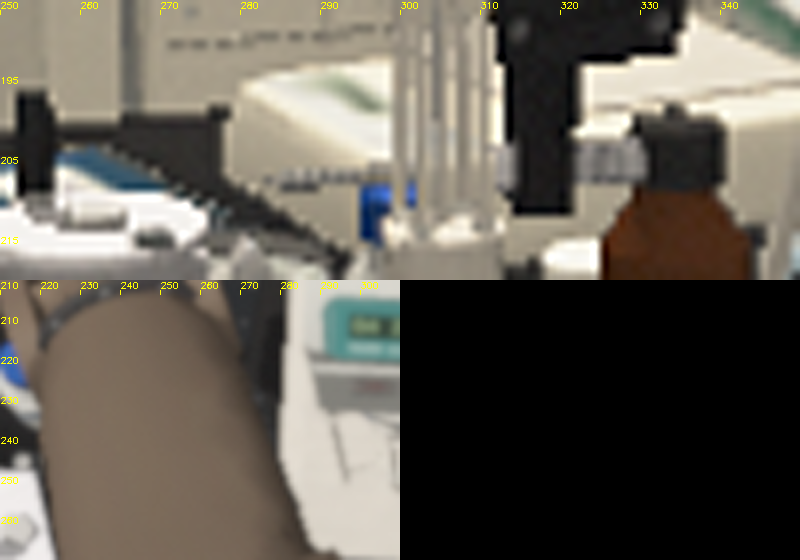

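The side crop shows the rod tip at about (283,207), directly above the mouth at (281.6,217.6). The forearm clears the disperser head.

Call:
drive_tool:
  targets:
    - {"jaw":0,"travel":[0,0,0.01],"twist":0}
    - {"jaw":0,"travel":[0,0,0.02],"twist":0}
    - {"jaw":0,"travel":[0,0,0.03],"twist":0}
    - {"jaw":0,"travel":[0,0,0.034],"twist":0}
    - {"jaw":0,"travel":[0,0,0.034],"twist":0}
    - {"jaw":0,"travel":[0,0,0.034],"twist":0}

```text
t: 15.47
eef_pos: [669.0, 344.1, 97.2]
tcp_rot: [-3.141, -0.001, 3.027]
ft_force: [0.9, 0.4, -0.4]
opening: 0.164
grip_force: 29.8
```

Call:
drive_tool:
  targets:
    - {"jaw":0,"travel":[0.003,0,0],"twist":0}
    - {"jaw":0,"travel":[0.006,0,0],"twist":0}
    - {"jaw":0,"travel":[0.009,0,0],"twist":0}
    - {"jaw":0,"travel":[0.012,0,0],"twist":0}
    - {"jaw":0,"travel":[0.012,0,0],"twist":0}
    - {"jaw":0,"travel":[0.012,0,0],"twist":0}

```text
t: 15.97
eef_pos: [657.8, 345.8, 98.3]
tcp_rot: [3.14, 0.003, 3.027]
ft_force: [3.5, 1.1, -3.2]
opening: 0.166
grip_force: 30.0
```

Call:
drive_tool:
  targets:
    - {"jaw":0,"travel":[0,0,-0.004],"twist":0}
    - {"jaw":0,"travel":[0.001,0,-0.008],"twist":0}
    - {"jaw":0,"travel":[0.0015,0,-0.012],"twist":0}
    - {"jaw":0,"travel":[0.002,0,-0.016],"twist":0}
    - {"jaw":0,"travel":[0.002,0,-0.016],"twist":0}

```text
t: 16.38
eef_pos: [655.1, 345.9, 114.8]
tcp_rot: [3.141, 0.001, 3.027]
ft_force: [2.0, -0.4, -1.1]
opening: 0.166
grip_force: 30.0
```

Call:
drive_tool:
  targets:
    - {"jaw":0,"travel":[0.0015,0,-0.0035],"twist":0}
    - {"jaw":0,"travel":[0.003,0,-0.007],"twist":0}
    - {"jaw":0,"travel":[0.0045,0,-0.011],"twist":0}
    - {"jaw":0,"travel":[0.006,0,-0.0145],"twist":0}
    - {"jaw":0,"travel":[0.006,0,-0.0145],"twist":0}

```text
t: 16.8
eef_pos: [649.4, 346.6, 129.1]
tcp_rot: [3.141, 0.001, 3.027]
ft_force: [4.9, -0.4, -2.2]
opening: 0.167
grip_force: 30.0
```

Run:
```python
from h import *
C=cams(); s=state(); e=s["eef_pos"]; print(e,s["ft_force"])
g=e+[0,0,18.8]; ux=np.array([.993,-.114,0])
for ph in (0,20,30):
    a=np.radians(ph); d=ux*np.cos(a)+np.array([0,0,np.sin(a)]); print(ph,proj(C["side"],[g-104*d,g-38*d,g+42*d]).round(1).tolist())
f=C["side"]["frame"]; cv2.imwrite("pics/m6.png",crop(f,250,180,100,50,8))
```

```text
[649.21535774 346.49941462 128.39280928] [ 2.69166746  0.56014265 -1.48076535]
0 [[276.7, 207.7], [298.1, 206.3], [323.6, 204.7]]
20 [[279.0, 218.8], [298.9, 210.4], [322.8, 200.3]]
30 [[281.6, 223.7], [299.8, 212.2], [321.9, 198.2]]
```

View pics/m6.png

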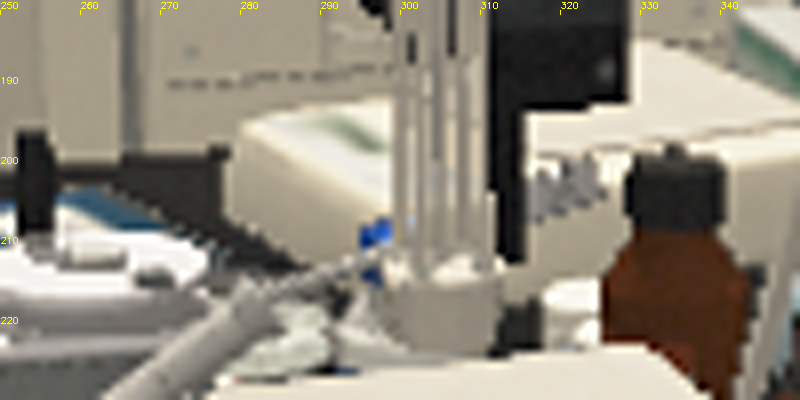

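The last picture shows the rod tilted about 20°, with its blade running from (297,210) into the mouth at (282,216). The tip is captured, so I'll continue the arc and then slide in.

Call:
drive_tool:
  targets:
    - {"jaw":0,"travel":[0.003,0,-0.0045],"twist":0}
    - {"jaw":0,"travel":[0.006,0,-0.009],"twist":0}
    - {"jaw":0,"travel":[0.009,0,-0.013],"twist":0}
    - {"jaw":0,"travel":[0.0125,0,-0.016],"twist":0}
    - {"jaw":0,"travel":[0.016,0,-0.0187],"twist":0}
    - {"jaw":0,"travel":[0.016,0,-0.0187],"twist":0}
    - {"jaw":0,"travel":[0.016,0,-0.0187],"twist":0}

```text
t: 17.48
eef_pos: [633.1, 348.4, 146.8]
tcp_rot: [3.141, -0.0, 3.027]
ft_force: [2.6, 0.7, -1.7]
opening: 0.167
grip_force: 30.0
```

Call:
drive_tool:
  targets:
    - {"jaw":0,"travel":[0.004,0,0.003],"twist":0}
    - {"jaw":0,"travel":[0.008,0,0.0057],"twist":0}
    - {"jaw":0,"travel":[0.012,0,0.0085],"twist":0}
    - {"jaw":0,"travel":[0.012,0,0.0085],"twist":0}

```text
t: 17.82
eef_pos: [620.4, 350.0, 137.2]
tcp_rot: [3.142, -0.002, 3.027]
ft_force: [0.6, 3.2, -4.7]
opening: 0.163
grip_force: 30.0
```

Call:
drive_tool:
  targets:
    - {"jaw":0,"travel":[0.004,0,0.003],"twist":0}
    - {"jaw":0,"travel":[0.008,0,0.0057],"twist":0}
    - {"jaw":0,"travel":[0.012,0,0.0085],"twist":0}
    - {"jaw":0,"travel":[0.016,0,0.0113],"twist":0}
    - {"jaw":0,"travel":[0.02,0,0.014],"twist":0}
    - {"jaw":0,"travel":[0.02,0,0.014],"twist":0}

```text
t: 18.32
eef_pos: [600.6, 352.3, 123.6]
tcp_rot: [3.142, -0.001, 3.027]
ft_force: [0.3, 4.1, -3.9]
opening: 0.168
grip_force: 30.0
```

Call:
drive_tool:
  targets:
    - {"jaw":0,"travel":[0.002,0,0.0014],"twist":0}
    - {"jaw":0,"travel":[0.004,0,0.0028],"twist":0}
    - {"jaw":0,"travel":[0.006,0,0.0042],"twist":0}
    - {"jaw":0,"travel":[0.006,0,0.0042],"twist":0}

```text
t: 18.65
eef_pos: [595.4, 352.8, 120.0]
tcp_rot: [3.141, -0.0, 3.027]
ft_force: [2.8, 2.3, -3.4]
opening: 0.168
grip_force: 30.0
```

Call:
drive_tool:
  targets:
    - {"jaw":0,"travel":[0.001,0,0.0007],"twist":0}
    - {"jaw":0,"travel":[0.002,0,0.0014],"twist":0}
    - {"jaw":0,"travel":[0.003,0,0.0021],"twist":0}
    - {"jaw":0,"travel":[0.004,0,0.0028],"twist":0}
    - {"jaw":0,"travel":[0.004,0,0.0028],"twist":0}
    - {"jaw":0,"travel":[0.004,0,0.0028],"twist":0}

```text
t: 19.15
eef_pos: [591.8, 353.2, 117.4]
tcp_rot: [3.141, 0.0, 3.027]
ft_force: [3.1, 3.8, -3.6]
opening: 0.166
grip_force: 30.0
```

Call:
drive_tool:
  targets:
    - {"jaw":0,"travel":[0.001,0,0.0007],"twist":0}
    - {"jaw":0,"travel":[0.002,0,0.0014],"twist":0}
    - {"jaw":0,"travel":[0.003,0,0.0021],"twist":0}
    - {"jaw":0,"travel":[0.003,0,0.0021],"twist":0}
    - {"jaw":0,"travel":[0.003,0,0.0021],"twist":0}

```text
t: 19.57
eef_pos: [590.3, 353.4, 116.4]
tcp_rot: [3.14, 0.004, 3.027]
ft_force: [8.0, 1.4, 2.0]
opening: 0.167
grip_force: 30.0
```

Call:
drive_tool:
  targets:
    - {"jaw":0,"travel":[0.001,0,0.0007],"twist":0}
    - {"jaw":0,"travel":[0.002,0,0.0014],"twist":0}
    - {"jaw":0,"travel":[0.003,0,0.0021],"twist":0}
    - {"jaw":0,"travel":[0.003,0,0.0021],"twist":0}
    - {"jaw":0,"travel":[0.003,0,0.0021],"twist":0}

```text
t: 19.98
eef_pos: [590.1, 353.5, 116.4]
tcp_rot: [3.138, 0.01, 3.027]
ft_force: [17.6, -3.1, 10.7]
opening: 0.166
grip_force: 30.0
```

The axial force is about 20 N and the rod has stopped advancing, so the collar is seated on the mouth. I'll draw it back along the axis.

Call:
drive_tool:
  targets:
    - {"jaw":0,"travel":[-0.006,0,-0.0042],"twist":0}
    - {"jaw":0,"travel":[-0.013,0,-0.009],"twist":0}
    - {"jaw":0,"travel":[-0.02,0,-0.014],"twist":0}
    - {"jaw":0,"travel":[-0.027,0,-0.0188],"twist":0}
    - {"jaw":0,"travel":[-0.034,0,-0.0237],"twist":0}
    - {"jaw":0,"travel":[-0.041,0,-0.0285],"twist":0}
    - {"jaw":0,"travel":[-0.047,0,-0.0325],"twist":0}
    - {"jaw":0,"travel":[-0.047,0,-0.0325],"twist":0}

```text
t: 20.65
eef_pos: [633.7, 348.0, 146.7]
tcp_rot: [3.141, 0.001, 3.026]
ft_force: [-0.2, -0.2, -0.5]
opening: 0.173
grip_force: 30.0
```

Call:
drive_tool:
  targets:
    - {"jaw":0,"travel":[0,0,0],"twist":0}
    - {"jaw":0,"travel":[0,0,0],"twist":0}

```text
t: 20.82
eef_pos: [632.0, 348.2, 145.4]
tcp_rot: [-3.141, -0.001, 3.027]
ft_force: [-0.5, -0.1, -1.5]
opening: 0.166
grip_force: 30.0
```

Call:
drive_tool:
  targets:
    - {"jaw":0,"travel":[-0.0045,0,0.0045],"twist":0}
    - {"jaw":0,"travel":[-0.0085,0,0.009],"twist":0}
    - {"jaw":0,"travel":[-0.012,0,0.015],"twist":0}
    - {"jaw":0,"travel":[-0.0155,0,0.0217],"twist":0}
    - {"jaw":0,"travel":[-0.0155,0,0.0217],"twist":0}

```text
t: 21.23
eef_pos: [648.2, 346.4, 122.2]
tcp_rot: [-3.141, -0.001, 3.026]
ft_force: [1.6, 1.9, 0.7]
opening: 0.163
grip_force: 30.0
```

Call:
drive_tool:
  targets:
    - {"jaw":0,"travel":[-0.002,0,0.0055],"twist":0}
    - {"jaw":0,"travel":[-0.004,0,0.011],"twist":0}
    - {"jaw":0,"travel":[-0.0055,0,0.017],"twist":0}
    - {"jaw":0,"travel":[-0.0065,0,0.022],"twist":0}
    - {"jaw":0,"travel":[-0.007,0,0.0275],"twist":0}
    - {"jaw":0,"travel":[-0.0078,0,0.0331],"twist":0}
    - {"jaw":0,"travel":[-0.0078,0,0.0331],"twist":0}

```text
t: 21.82
eef_pos: [655.1, 345.4, 89.3]
tcp_rot: [-3.141, -0.001, 3.027]
ft_force: [0.7, 0.1, 0.1]
opening: 0.164
grip_force: 30.0
```

Run:
```python
from h import *
C=cams(); s=state(); e=s["eef_pos"]; print(e,s["ft_force"])
g=e+[0,0,18.8]; ux=np.array([.993,-.114,0])
for ph in (0,20):
    a=np.radians(ph); d=ux*np.cos(a)+np.array([0,0,np.sin(a)]); print(ph,proj(C["side"],[g-90*d,g-60*d,g+42*d]).round(1).tolist())
np.save("lev.npy",C["side"]["frame"])
```

```text
[655.12736486 345.59119399  90.22826782] [ 0.43513984 -0.69807007  0.28201228]
0 [[283.5, 219.3], [293.1, 218.7], [325.4, 216.4]]
20 [[285.5, 228.7], [294.4, 224.9], [324.7, 212.1]]
```

Call:
drive_tool:
  targets:
    - {"jaw":0,"travel":[-0.005,0,0],"twist":0}
    - {"jaw":0,"travel":[-0.01,0,0],"twist":0}
    - {"jaw":0,"travel":[-0.015,0,0],"twist":0}
    - {"jaw":0,"travel":[-0.02,0,0],"twist":0}
    - {"jaw":0,"travel":[-0.025,0,0],"twist":0}
    - {"jaw":0,"travel":[-0.03,0,0],"twist":0}
    - {"jaw":0,"travel":[-0.03,0,0],"twist":0}

```text
t: 22.5
eef_pos: [686.2, 342.0, 90.7]
tcp_rot: [3.141, 0.0, 3.026]
ft_force: [0.6, 0.9, -0.2]
opening: 0.165
grip_force: 30.0
```

Call:
drive_tool:
  targets:
    - {"jaw":0,"travel":[0,0,-0.015],"twist":0}
    - {"jaw":0,"travel":[0,0,-0.035],"twist":0}
    - {"jaw":0,"travel":[0,0,-0.06],"twist":0}
    - {"jaw":0,"travel":[0,0,-0.085],"twist":0}
    - {"jaw":0,"travel":[0,0,-0.11],"twist":0}
    - {"jaw":0,"travel":[0,0,-0.13],"twist":0}
    - {"jaw":0,"travel":[0,0,-0.14],"twist":0}
    - {"jaw":0,"travel":[0,0,-0.14],"twist":0}

```text
t: 23.17
eef_pos: [685.8, 342.6, 233.5]
tcp_rot: [3.14, 0.003, 3.027]
ft_force: [0.2, 0.5, -0.7]
opening: 0.167
grip_force: 30.0
```

Call:
drive_tool:
  targets:
    - {"jaw":0,"travel":[0.003,0.01,0],"twist":0}
    - {"jaw":0,"travel":[0.006,0.025,0],"twist":0}
    - {"jaw":0,"travel":[0.01,0.04,0],"twist":0}
    - {"jaw":0,"travel":[0.014,0.055,0],"twist":0}
    - {"jaw":0,"travel":[0.018,0.068,0],"twist":0}
    - {"jaw":0,"travel":[0.02,0.072,0],"twist":0}
    - {"jaw":0,"travel":[0.02,0.072,0],"twist":0}
    - {"jaw":0,"travel":[0.02,0.072,0],"twist":0}

```text
t: 23.83
eef_pos: [673.4, 416.4, 230.6]
tcp_rot: [-3.141, -0.0, 3.028]
ft_force: [0.2, 0.8, -1.2]
opening: 0.163
grip_force: 30.0
```

Run:
```python
from h import *
C=cams(); s=state(); e=s["eef_pos"]; print(e,s["ft_force"],s["joints"].round(2))
g=e+[0,0,18.8]; ux=np.array([.993,-.114,0])
for ph in (0,5):
    a=np.radians(ph); d=ux*np.cos(a)+np.array([0,0,np.sin(a)]); print(ph,proj(C["side"],[g-104*d,g-42*d,g+42*d]).round(1).tolist())
G=cv2.cvtColor(C["side"]["frame"],cv2.COLOR_RGB2GRAY).astype(int)
tip=proj(C["side"],[g-104*ux])[0].round().astype(int)
print(tip);print("rows",tip[1]-12,"cols",tip[0]-5,"step2")
for r in range(tip[1]-12,tip[1]+14): print(r,*G[r,tip[0]-5:tip[0]+54:2])
```

```text
[673.79374604 415.54111788 230.90650817] [ 0.63769985 -0.54532722 -0.40880941] [ 0.47  0.74  1.04 -0.    1.36 -0.99]
0 [[277.7, 169.1], [297.4, 168.2], [323.6, 167.0]]
5 [[277.9, 172.0], [297.5, 169.3], [323.5, 165.8]]
[278 169]
rows 157 cols 273 step2
157 153 155 153 154 154 152 155 153 141 152 154 153 154 133 136 135 133 144 138 19 26 71 156 153 152 154 154 153 152 153
158 151 154 153 155 154 154 154 154 140 156 153 155 153 135 136 142 131 145 139 15 21 70 154 154 153 154 153 153 153 154
159 153 154 155 155 153 153 154 155 140 155 155 155 155 133 135 144 129 141 139 15 25 68 156 153 154 154 154 153 152 155
160 154 153 154 154 153 152 154 153 140 154 153 154 154 132 136 142 135 138 137 16 26 69 155 153 152 153 153 152 152 152
161 153 153 152 154 154 151 153 152 140 154 155 152 153 133 135 143 136 139 137 15 28 68 155 151 152 156 153 152 151 152
162 154 155 155 155 152 154 152 154 143 153 152 154 153 133 133 142 137 136 137 15 20 68 155 155 153 152 154 153 153 152
163 153 155 155 153 155 153 152 152 143 154 155 154 154 133 135 140 136 137 136 21 23 73 154 152 154 152 154 152 152 153

[... 1613 characters left out ...]
 153 153 151 130 142 120 140 137 136 145 154 154 153 154 153 152 151 153 154 154
178 154 155 154 154 154 154 152 153 152 146 154 152 156 130 141 136 141 137 134 146 153 153 153 151 154 153 152 153 153 153
179 156 155 154 155 151 154 153 153 151 147 153 154 153 131 139 140 140 136 134 147 153 153 153 153 150 153 152 152 153 153
180 154 153 154 154 153 154 153 152 151 147 153 153 154 130 140 139 140 138 135 145 154 152 154 152 152 152 153 152 154 153
181 155 153 153 153 154 154 153 153 152 146 154 153 152 130 140 139 139 137 134 146 154 151 152 152 152 151 152 153 154 154
182 155 153 153 153 153 153 152 152 150 144 152 153 153 130 140 140 140 137 139 146 153 154 152 152 153 153 153 153 153 154
```

The rod is level to within about 2.5° and held steady, 25 cm above the worktop. I'll let the arm settle, check the crank handle's position, and hand in.

Call:
drive_tool:
  targets:
    - {"jaw":0,"travel":[0,0,0],"twist":0}
    - {"jaw":0,"travel":[0,0,0],"twist":0}
    - {"jaw":0,"travel":[0,0,0],"twist":0}
    - {"jaw":0,"travel":[0,0,0],"twist":0}
    - {"jaw":0,"travel":[0,0,0],"twist":0}
    - {"jaw":0,"travel":[0,0,0],"twist":0}

```text
t: 24.43
eef_pos: [673.6, 416.0, 230.9]
tcp_rot: [3.142, -0.0, 3.027]
ft_force: [-0.0, 0.1, -0.6]
opening: 0.167
grip_force: 30.0
```

Run:
```python
from h import *
C=cams(); f=C["side"]["frame"]; G=cv2.cvtColor(f,cv2.COLOR_RGB2GRAY)
m=(G[194:210,240:268]<45); r,c=np.nonzero(m[3:9]); print("handle col",c.mean()+240)
for th in (7.0,7.3):
    t=36*np.array([np.cos(th),np.sin(th)]); print(th,proj(C["side"],[512-.993*t[0]+.114*t[1],436+.114*t[0]+.993*t[1],150]))
s=state(); print(s["eef_pos"],np.abs(s["qvel"]).max(),s["grip_force"])
```

```text
handle col 254.81132075471697
7.0 [[250.46997401 199.80776856]]
7.3 [[252.82932539 199.07972497]]
[673.62954632 416.07352349 230.88264357] 0.0023994380161643223 29.99904155731201
```

```bash
python3 -c "
from cell import *
print(job_done())"
```

```text
the job is handed in; nothing more can be done
None
```

I handed the job in with every step done in order: the crank is wound to its stop, and the rod went in to its collar and came right out again. The gripper now holds it about 25 cm up, steady and clear of everything, with its tip about 2.5° above level, which I did not correct.

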